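Clamp a sword grip in the swing-over gluing jig

TASK

Lay the black-wrapped grip lengthwise in the jig's saddle and let go of it. Then swing the jig's hinged leaf by its red tab up past vertical and lower it gently, without letting it fall or forcing it down, until its cork pad rests on the grip, and let go. Leave the blue grip and the other things on the bench alone.

Things in the scene. Friction and masses are not known exactly. Their poses are not given: they have to be found in the camera images.
- jig: Gluing jig fixed to the bench: plywood board 200 mm (its x) by 320 mm (its y), 18 mm thick; origin at the centre of the board's underside, on the bench, z up. Two steel hinge posts 98 mm high at x = +-48 mm, y = 0 carry the leaf; the hinge axis runs along jig x. A wooden rest at y = +115 mm, 80 mm high, stands under the folded-back leaf. The saddle is on the -y side.
- saddle_mid (a point): Middle of the saddle, at the LOWEST height its floor can have: jig x = 0, y = -90 mm, 45 mm above the bench. The saddle runs along jig x: two wooden U-blocks 18 mm long at x = +-60 mm, floor 35 mm wide, cheeks flaring to 56 mm, 20 mm above the floor; free finger room between them, to 14 mm below the floor. Screws set the floor 45 to 63 mm above the bench; not reported, rigid: feel for it.
- leaf_hinge (a point): Point on the hinge axis, midway between the posts: jig x = 0, y = 0, 85 mm above the bench. Axes as the jig's.
- leaf (a joint): Leaf angle, rad: 0 = folded back, level, pointing to jig +y on its rest (the start); 1.57 = upright; 3.14 = level, pointing to jig -y over the saddle. Wooden plate 70 mm wide, 10 mm thick, reaching 135 mm from the hinge axis, about 0.5 kg (varies by a third), on a free hinge: it falls unless held. Closed on the grip it reads about 2.90 to 3.11, by saddle height; stops at 3.17 without.
- leaf_tab (a point): Centre of the red tab at the leaf's free end: a disc of diameter 32 mm and 14 mm thick whose flat faces look along jig x, 165 mm from the hinge axis, level with the leaf's mid-plane, on a neck 14 mm wide. Pinched by the flat faces (fingers closing along jig x, tool pointing down) it turns between the fingers as the leaf swings, and may slip up to 12 mm.
- presser: Cork pad on the leaf, 50 mm (jig x) by 30 mm by 12 mm, centred 90 mm from the hinge axis; it faces up while the leaf is folded back and down when the leaf is closed. Its outer face lies 17 mm from the leaf's mid-plane. Springy: about 10 N per mm. Origin at the centre of the pad's face on the leaf.
- black_grip: The black-wrapped sword grip with brass ends, to be clamped: a bar 170 mm long (its x), 32 mm wide (y), 26 mm high (z) with rounded edges, 0.18 kg (varies), loose, lying flat on the bench. Origin at the centre of its underside. Either end may point either way.
- blue_grip: A second grip of the same size, blue-wrapped with steel ends; not wanted, to be left alone.
- hammer: Hammer lying on the bench; leave alone.
- guard: Brass ring 72 mm across, 5 mm thick, lying flat; leave alone.
- glue: Jar, 50 mm across, 100 mm high; leave alone.
- cup: Blue cup, 76 mm across, 85 mm high; leave alone.

How it is judged:
On the way, in this order (a step that is already met when the one before it is completed fails the run):
1. the black grip lies in the saddle, lengthwise, let go (x of black_grip in the frame of jig between -0.02 and 0.02 m and y of black_grip in the frame of jig between -0.102 and -0.078 m and z of black_grip in the frame of jig between 0.042 and 0.066 m and angle between the x axis of black_grip and the x axis of jig, either way round below 0.12 rad and angle between black_grip's own z axis and vertical below 0.08 rad and contact force between the fingers and black_grip below 0.1 N and linear speed of black_grip below 0.02 m/s), for 0.2 s.
2. the leaf has been swung past vertical (value of joint leaf above 1.75 rad).
At the end, for the whole second after the job is handed in: The black grip lies flat in the saddle (within 20 mm of its middle lengthwise, 12 mm across, 0.12 rad), and the leaf is closed (joint above 2.85 rad), at rest, with its cork pad bearing on the grip by its own weight (value of joint leaf above 2.85 rad and velocity of joint leaf between -0.05 and 0.05 rad/s and contact force between presser and black_grip above 0.5 N and x of black_grip in the frame of jig between -0.02 and 0.02 m and y of black_grip in the frame of jig between -0.102 and -0.078 m and z of black_grip in the frame of jig between 0.042 and 0.066 m and angle between the x axis of black_grip and the x axis of jig, either way round below 0.12 rad and angle between black_grip's own z axis and vertical below 0.08 rad and linear speed of black_grip below 0.02 m/s); the robot touches nothing.
It fails at once if the leaf falls or is thrown (faster than 1.8 rad/s either way) (velocity of joint leaf above 1.8 rad/s or velocity of joint leaf below -1.8 rad/s).
It fails at once if the cork pad is forced onto the grip (over 30 N) (contact force between presser and black_grip above 30 N).
It fails at once if another thing on the bench is disturbed (moved over 25 mm) (distance of any of blue_grip, hammer, guard, glue, cup from where it was at the start of the episode above 0.025 m).
It also fails if it takes over 72 s, if anything falls off the work surface, if the arm or the gripper's body presses on something with over 40 N, if the wrist force passes 120 N, or if a joint passes its speed limit or range.

ROBOT

A 6-joint arm with a two-finger parallel gripper is mounted at the origin on the work surface. World frame = base frame: x ahead of the robot, y to its left, z up, the work surface at z = 0. Lengths are in m, angles in rad, forces in N, time in s.
With the tool pointing down it reaches from about 0.35 to 0.775 m from the base axis. Payload 7.3 kg.
Tool frame: the origin (TCP) lies between the finger pads, 19 mm behind the fingertips; this is the grasp point; z points along the fingers, y is the line along which they close (so a half turn about z gives the same grasp; the last joint's range is limited). The gripper opens to 92 mm and grips with 3 to 60 N. Pads are 19 mm wide; open, the fingers measure 130 mm over their backs; the gripper's body (75 mm by 190 mm) begins 47 mm behind the grasp point.
Start: joints at [1.177, 0.342, 1.524, -0, 1.275, -0.146], TCP at [0.129, 0.509, 0.246] pointing down, gripper open.
Joint ranges: [-2.53, 2.53], [-0.77, 2.02], [0.04, 2.7], [-1, 4.14], [0.28, 2.66], [-3.11, 3.11]. Speed limits (rad/s): [2.57, 2.57, 3.14, 3.14, 3.14, 3.14].

INTERFACE

Orientations are given as [roll, pitch, yaw] about the fixed x, y, z axes, in that order (R = Rz(yaw) Ry(pitch) Rx(roll)).
In Python, from cell import * gives the robot as it stands.
- The arm moves only by the tool arm_command, never from a script. Its arguments are lists of equal length, an entry for each row: "xyz": the shift along the world's x, y, z in mm, a list of three; "spin": the turn about the world's z in degrees. In form: {"xyz": [[tx, ty, tz], ...], "spin": [spin, ...]}. A call has 1 to 20 rows; each row shifts and turns the commanded pose from where the row before left it; what a row does not reach is not made up. A row lasts 1/10 s, in which the tool goes at most 50 mm and 8.59 degrees, less where a joint would pass 70% of its speed; a pose out of reach is approached as far as the arm can. A call with a gripper value outside its range is refused whole. "jaw" is the opening, from -1 (shut) to 1 (fully open), set as the call begins (left out, the last holds). The fingers move at their own pace and stop on an object; "squeeze" is the grip in N (left out, the last holds). Time passes only in rows, so rows that do not move let the fingers close. It gives the time, the measured TCP pose, the force, the opening and the grip force at its end, in the units of the state.
- observe(): the state, without advancing time (a new reading comes with each control period).
- read_camera(name): name is "scene" or "top" or "wrist"; returns a dict with "img" (400x640x3 uint8, red, green, blue), "depth" (400x640 float32, m along the optical axis (not along the pixel's ray), 0 where there is no reading), "fx", "fy", "cx", "cy" (pixels), "world_from_camera" (4x4, takes a point from camera to world coordinates). Camera axes: x right, y up, looking along -z (the intrinsics and any distortion apply to the point x, -y, -z); pixel columns grow to the right and rows downward; lengths in m; the calibration is good to about 2 mm. A picture is of the moment at which its call begins.
- hand_in(): hands the job in; it is judged then, once.
The state is a dict: "time": time; "qpos": joint angles; "qvel": joint speeds; "joint_efforts": joint torques, N m; "tool_pos": TCP position; "tool_rot": TCP orientation; "contact_force": force on the tool from outside, world axes, zero at the start; "torque": the same for the moment, N m; "opening": finger opening in m; "grip_force": force on a finger pad.
Only numpy, scipy, OpenCV 4.12 (cv2) and the standard library are available. Lean on these libraries where they do the work, as an engineer would, in place of code of your own. Each camera call takes 0.05 s, during which the arm holds its last target. There are 200 camera calls.

## Working session

There is one attempt and no reset: what is moved stays moved. The work goes in short steps, Python scripts to look and compute and a tool call to move; the robot and the scene stay as the last step left them, time stands still between calls to the robot, and variables do not carry over. Pictures are saved under pics/ and viewed, at most 10 in all, crops included, and the job is handed in when it is done.

Besides the shell and the picture viewer there is one more tool, called after "Request:" as a command line: name --pt "numbers of a row" for each row, then --argument value for the rest. arm_command: Moves the arm, as the interface text tells. Its arguments: {"type":"object","properties":{"xyz":{"type":"array","items":{"type":"array","items":{"type":"number"}}},"spin":{"type":"array","items":{"type":"number"}},"jaw":{"type":"number"},"squeeze":{"type":"number"}},"required":["xyz","spin"]}

```bash
mkdir -p pics; ls
python3 - <<'E'
from cell import *
import cv2,numpy as np
for n in("top","scene"):
    c=read_camera(n); cv2.imwrite(f"pics/{n}0.png",c["img"][:,:,::-1]); np.savez(f"{n}0.npz",**c)
    print(n,c["fx"],c["fy"],c["cx"],c["cy"],np.round(c["world_from_camera"],3).tolist(),[k for k in c])
s=observe();print(s["time"],s["tool_pos"],s["tool_rot"],s["contact_force"])
E
```

```text
pics
top 510.881498116471 510.881498116471 312.1776235657062 196.64173108679523 [[-0.002, 0.994, -0.106, 0.413], [-1.0, -0.002, 0.005, 0.017], [0.005, 0.106, 0.994, 1.697], [0.0, 0.0, 0.0, 1.0]] ['img', 'depth', 'fx', 'fy', 'cx', 'cy', 'world_from_camera']
scene 454.39349059227345 454.39349059227345 320.09628186626037 199.97973419673212 [[-0.163, -0.626, 0.763, 1.645], [0.987, -0.114, 0.117, 0.187], [0.014, 0.772, 0.636, 0.968], [0.0, 0.0, 0.0, 1.0]] ['img', 'depth', 'fx', 'fy', 'cx', 'cy', 'world_from_camera']
0.1 [0.1286217  0.50865954 0.24488266] [-3.14019537e+00 -1.64758737e-04  2.89380959e+00] [0.00646802 0.37394992 0.16351217]
```

View pics/top0.png

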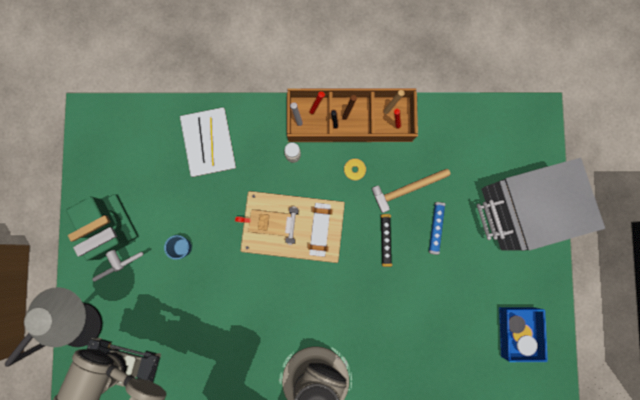

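View pics/scene0.png

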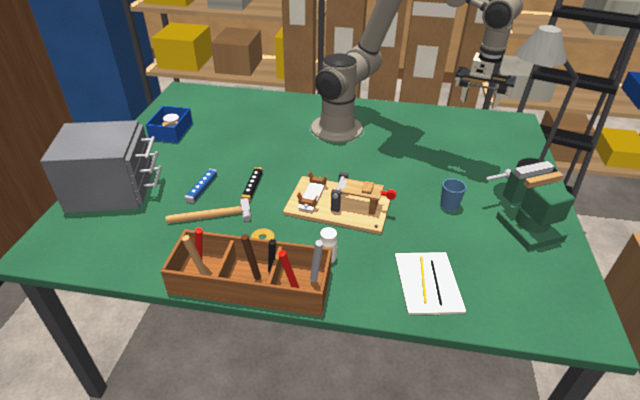

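The top view shows the jig near (293,227) with its red tab at (241,219), so jig +y points along world +y. The black grip is at (386,240) and the blue grip at (437,228). The hammer head is at (380,198), just beyond the black grip's far end. The scene view agrees.

```bash
cat > h.py <<'E'
import numpy as np,cv2
def load(n): return dict(np.load(n+".npz"))
def ray(c,p):
    p=np.atleast_2d(p).astype(float); T=c["world_from_camera"]
    d=np.c_[(p[:,0]-c["cx"])/c["fx"],-(p[:,1]-c["cy"])/c["fy"],-np.ones(len(p))]@T[:3,:3].T
    return T[:3,3],d
def plane(c,p,z):
    o,d=ray(c,p); return o+d*((z-o[2])/d[:,2])[:,None]
def tri(c1,p1,c2,p2):
    o1,d1=ray(c1,p1);o2,d2=ray(c2,p2);d1=d1[0];d2=d2[0]
    s=np.linalg.lstsq(np.c_[d1,-d2],o2-o1,rcond=None)[0]
    a,b=o1+s[0]*d1,o2+s[1]*d2; return (a+b)/2,np.linalg.norm(a-b)
def mask(c,lo,hi,roi=None):
    hsv=cv2.cvtColor(c["img"],cv2.COLOR_RGB2HSV); m=cv2.inRange(hsv,np.array(lo),np.array(hi))
    if roi is not None:
        x0,y0,x1,y1=roi; k=np.zeros_like(m); k[y0:y1,x0:x1]=255; m&=k
    return m
def cen(m):
    M=cv2.moments(m,True); return np.array([M["m10"],M["m01"]])/M["m00"]
def big(m):
    return max(cv2.findContours(m,cv2.RETR_EXTERNAL,cv2.CHAIN_APPROX_NONE)[0],key=cv2.contourArea)
def rect(c,cnt,z):
    P=plane(c,cnt.reshape(-1,2),z)[:,:2]
    return cv2.minAreaRect((P*1000).astype(np.float32))
E
python3 - <<'E'
from h import *
t,s=load("top0"),load("scene0")
m=mask(t,(8,60,90),(28,255,255),(225,180,360,275)); m=cv2.morphologyEx(m,cv2.MORPH_CLOSE,np.ones((5,5)))
print("board",rect(t,big(m),.018))
g=[]
for c,r in((t,(372,205,400,275)),(s,(236,160,270,204))):
    k=mask(c,(0,0,0),(179,255,70),r); k=cv2.morphologyEx(k,cv2.MORPH_CLOSE,np.ones((5,5))); b=big(k); q=np.zeros_like(k); cv2.drawContours(q,[b],-1,255,-1); g.append(cen(q)); print("blk",cv2.boundingRect(b),cen(q),rect(c,b,.026))
    y=mask(c,(15,90,90),(35,255,255),r);print("brass",[ (np.round(ce,1),st[4]) for ce,st in zip(*[cv2.connectedComponentsWithStats(y)[i] for i in(3,2)])][1:])
print("grip tri",tri(t,g[0],s,g[1]))
R=[cen(mask(c,(0,170,120),(6,255,255),r)) for c,r in((t,(230,205,255,232)),(s,(375,180,402,205)))]
print(R,"tab",tri(t,R[0],s,R[1]), plane(t,R[0],.085))
b=mask(t,(95,120,80),(125,255,255),(425,195,450,260));print("blue",rect(t,big(b),.026))
im=cv2.resize(t["img"][180:275,225:460],None,fx=3.4,fy=3.4,interpolation=cv2.INTER_CUBIC)
im2=cv2.resize(s["img"][160:240,180:400],None,fx=3.4,fy=3.4,interpolation=cv2.INTER_CUBIC)
o=np.zeros((im.shape[0]+im2.shape[0],800,3),np.uint8);o[:im.shape[0],:im.shape[1]]=im;o[im.shape[0]:,:im2.shape[1]]=im2
cv2.imwrite("pics/crop1.png",o[:,:,::-1])
E
```

```text
board ((495.1617431640625, 89.02845001220703), (351.286376953125, 201.3601837158203), 83.33447265625)
blk (381, 218, 11, 45) [385.61958998 239.82687927] ((447.8067626953125, -230.69168090820312), (143.38780212402344, 32.180877685546875), 0.6351366639137268)
brass [(array([385.6, 215.5]), np.int32(35)), (array([386.7, 264.5]), np.int32(38))]
blk (243, 169, 19, 30) [253.08433735 182.04417671] ((464.1972351074219, -227.03236389160156), (161.54830932617188, 34.111717224121094), 0.6549624800682068)
brass [(array([258.1, 167.7]), np.int32(19)), (array([246. , 196.3]), np.int32(43))]
grip tri (array([ 0.44809602, -0.23144279,  0.01622692]), np.float64(0.001377234464723825))
[array([241.22807018, 219.24561404]), array([388.98947368, 193.61052632])] tab (array([0.51266556, 0.23246688, 0.08285372]), np.float64(0.0015211813953836537)) [[0.51249158 0.23294504 0.085     ]]
blue ((487.9818115234375, -399.5599365234375), (32.677608489990234, 149.49244689941406), 80.87295532226562)
```

View pics/crop1.png

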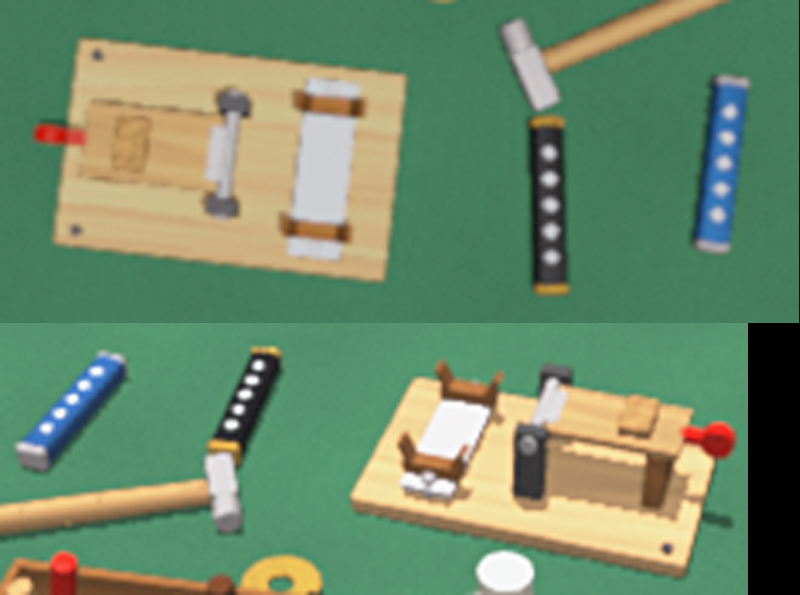

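The crop confirms the layout: the posts are near crop (230,100) and (222,205), the U-blocks at (330,100) and (315,230), and the hammer head is just past the grip's +x end. I'll move over the jig for a closer wrist view.

Request:
arm_command --pt "24 -33 5" --pt "24 -33 5" --pt "24 -33 5" --pt "24 -33 5" --pt "24 -33 5" --pt "24 -33 5" --pt "24 -33 5" --pt "24 -33 5" --pt "24 -33 5" --pt "24 -33 5" --pt "24 -33 5" --pt "24 -33 5" --pt "24 -33 5" --pt "24 -33 5" --pt "0 0 0" --pt "0 0 0" --spin '[0.5,0.5,0.5,0.5,0.5,0.5,0.5,0.5,0.5,0.5,0.5,0.5,0.5,0.5,0,0]' --jaw 1

```text
time: 1.7
tool_pos: [0.4646, 0.0466, 0.3149]
tool_rot: [3.141, -0.002, 3.014]
contact_force: [-0.1, 0.5, -0.8]
opening: 0.092
grip_force: 0.0
```

Run:
```python
from h import *
from cell import *
c=read_camera("wrist"); np.savez("w1.npz",**c); cv2.imwrite("pics/w1.png",c["img"][:,:,::-1])
print(np.round(c["world_from_camera"],3),c["fx"]); s=observe(); print(s["time"],s["tool_pos"],s["tool_rot"],s["qpos"])
t=load("top0")
P=plane(t,np.array([[79,40],[405,72],[384,281],[54,243]])/3.4+[225,180],.018)[:,:2]
print(P.round(4),P.mean(0),[np.linalg.norm(P[i]-P[i-1]) for i in range(4)])
```

```text
[[ 0.127 -0.952 -0.279  0.388]
 [ 0.992  0.122  0.037  0.055]
 [-0.001 -0.281  0.96   0.454]
 [ 0.     0.     0.     1.   ]] 289.3177508426971
1.75 [0.46413441 0.04735168 0.31499491] [ 3.14117552e+00 -1.65830273e-03  3.01541661e+00] [-6.31672544e-02  1.85368688e-01  1.54479948e+00  5.27270520e-04
  1.41305325e+00 -1.50787045e+00]
[[ 0.6075  0.2199]
 [ 0.5757 -0.0969]
 [ 0.3744 -0.075 ]
 [ 0.4113  0.2417]] [0.49224147 0.0724362 ] [np.float64(0.1974342312150085), np.float64(0.31841827711763476), np.float64(0.20253272053197455), np.float64(0.31888444810118594)]
```

View pics/w1.png

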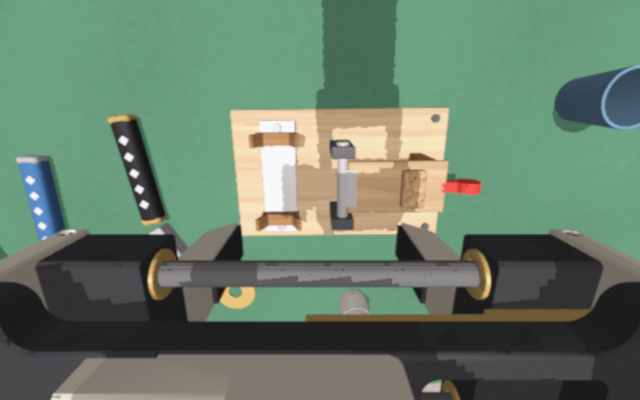

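The wrist view shows the board's far corners at (232,110) and (448,108), near-left at (244,236), the U-blocks at (275,140) and (278,222), the tab at (462,186), and the black grip from (122,119) to (152,220). I'll cross-measure these against the other views.

Run:
```python
from h import *
t,s,w=load("top0"),load("scene0"),load("w1")
P=plane(w,[[232,110],[448,108],[437,236],[244,236]],.018)[:,:2]
print(P.round(4),[np.linalg.norm(P[i]-P[i-1]).round(4) for i in range(4)])
m=mask(w,(8,60,90),(28,255,255),(225,100,460,240)); 
cnt=big(cv2.morphologyEx(m,cv2.MORPH_CLOSE,np.ones((7,7)))); q=cnt.reshape(-1,2)
for nm,sel in(("far",(q[:,1]<115)&(q[:,0]>245)&(q[:,0]<435)),("left",(q[:,0]<248)&(q[:,1]>120)&(q[:,1]<228))):
    a=plane(w,q[sel],.018)[:,:2]; v=cv2.fitLine(a.astype(np.float32),cv2.DIST_HUBER,0,.01,.01).ravel(); print(nm,v, np.degrees(np.arctan2(v[1],v[0])))
R=cen(mask(w,(0,170,100),(6,255,255),(440,170,490,205))); rt=cen(mask(t,(0,170,120),(6,255,255),(230,205,255,232)))
print("tab wrist",R,tri(t,rt,w,R),plane(w,R,.085))
k=mask(w,(0,0,0),(179,255,60),(105,105,165,225)); k=cv2.morphologyEx(k,cv2.MORPH_CLOSE,np.ones((9,9)));b=big(k);qq=np.zeros_like(k);cv2.drawContours(qq,[b],-1,255,-1)
print("grip",cen(qq),rect(w,b,.02),tri(t,[385.6,239.8],w,cen(qq)),tri(s,[253.1,182.0],w,cen(qq)))
for c,n,r in((t,"top",(300,195,345,265)),(w,"w",(240,115,310,236))):
    h=mask(c,(5,110,40),(18,255,165),r); h=cv2.morphologyEx(h,cv2.MORPH_OPEN,np.ones((2,2)))
    _,_,st,ce=cv2.connectedComponentsWithStats(h); print(n,[(st[i].tolist(),ce[i].round(1),plane(c,ce[i],.06).round(4)) for i in range(1,len(st)) if st[i][4]>20])
```

```text
[[ 0.3761 -0.0711]
 [ 0.4132  0.2399]
 [ 0.6148  0.2214]
 [ 0.5745 -0.0936]] [np.float64(0.1997), np.float64(0.3131), np.float64(0.2024), np.float64(0.3176)]
far [0.11409163 0.99347025 0.39394367 0.08097467] 83.44876
left [ 0.99293065 -0.11869594  0.47179705 -0.08499146] -6.8168464
tab wrist [463.94736842 185.1754386 ] (array([0.51237664, 0.2337803 , 0.08093818]), np.float64(0.0009353798016856846)) [[0.51066134 0.23212858 0.085     ]]
grip [138.94357639 170.01041667] ((447.6558532714844, -230.65574645996094), (152.59107971191406, 38.07137680053711), 0.6427058577537537) (array([ 0.44680521, -0.2322934 ,  0.0168843 ]), np.float64(0.0031075114875119252)) (array([ 0.44558453, -0.23242241,  0.01516848]), np.float64(0.0022580122070051346))
top [([312, 208, 11, 6, 37], array([316.1, 210.8]), array([[ 0.5406, -0.0036,  0.06  ]])), ([327, 210, 6, 5, 24], array([329.9, 212.4]), array([[ 0.5356, -0.048 ,  0.06  ]])), ([308, 245, 6, 5, 26], array([310.4, 247.2]), array([[0.4245, 0.0147, 0.06  ]]))]
w [([253, 135, 11, 13, 127], array([258.1, 140.7]), array([[ 0.4209, -0.0323,  0.06  ]])), ([290, 135, 6, 12, 63], array([292.8, 140. ]), array([[0.4259, 0.0142, 0.06  ]])), ([259, 214, 42, 17, 266], array([278.1, 219.5]), array([[ 0.537 , -0.0246,  0.06  ]]))]
```

Request:
arm_command --pt "-1.7 -27.8 -15" --pt "-1.7 -27.8 -15" --pt "-1.7 -27.8 -15" --pt "-1.7 -27.8 -15" --pt "-1.7 -27.8 -15" --pt "-1.7 -27.8 -15" --pt "-1.7 -27.8 -15" --pt "-1.7 -27.8 -15" --pt "-1.7 -27.8 -15" --pt "-1.7 -27.8 -15" --pt "0 0 -25" --pt "0 0 -25" --pt "0 0 -25" --pt "0 0 -25" --pt "0 0 0" --pt "0 0 0" --spin '[0.8,0.8,0.8,0.8,0.8,0.8,0.8,0.8,0.8,0.6,0,0,0,0,0,0]'

```text
time: 3.35
tool_pos: [0.4479, -0.2299, 0.066]
tool_rot: [3.141, -0.0, -3.13]
contact_force: [0.3, 0.5, -0.0]
opening: 0.0917
grip_force: 0.0
```

Run:
```python
from h import *
from cell import *
c=read_camera("wrist"); np.savez("w2.npz",**c); cv2.imwrite("pics/w2.png",c["img"][:,:,::-1])
s=observe(); print(s["tool_pos"],s["tool_rot"])
```

```text
[ 0.44840654 -0.2304948   0.06663408] [-3.14099889e+00  1.04669345e-03 -3.12981644e+00]
```

View pics/w2.png

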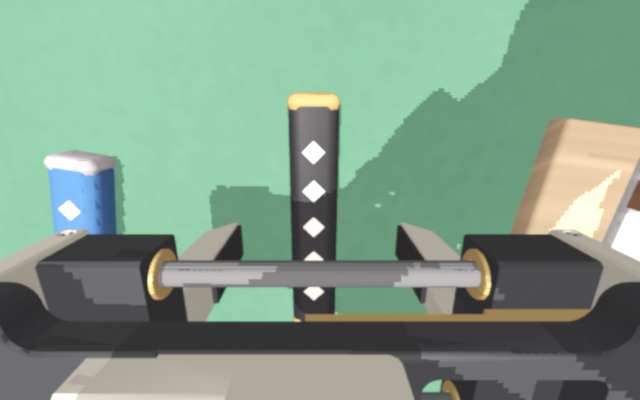

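The wrist view shows the grip between the fingers, centred at column 314 against the finger centre at 320 (about 2 mm off). I'll descend and grasp.

Request:
arm_command --pt "0 -1 -20" --pt "0 -1 -20" --pt "0 0 0" --spin '[0,0,0]'

```text
time: 3.7
tool_pos: [0.4474, -0.2324, 0.0252]
tool_rot: [3.141, -0.001, -3.131]
contact_force: [0.2, 0.8, 0.8]
opening: 0.0915
grip_force: 0.0
```

Request:
arm_command --pt "0 0 0" --pt "0 0 0" --pt "0 0 0" --pt "0 0 0" --pt "0 0 0" --pt "0 0 0" --pt "0 0 0" --pt "0 0 0" --spin '[0,0,0,0,0,0,0,0]' --jaw -1 --squeeze 25

```text
time: 4.5
tool_pos: [0.4477, -0.233, 0.0255]
tool_rot: [3.142, -0.0, -3.131]
contact_force: [-0.3, 0.1, -0.4]
opening: 0.0323
grip_force: 0.5
```

Request:
arm_command --pt "0 0 0" --pt "0 0 0" --pt "0 0 10" --pt "0 0 20" --pt "0 0 30" --pt "0 0 30" --pt "0 0 30" --pt "0 0 35" --pt "0 0 0" --spin '[0,0,0,0,0,0,0,0,0]'

```text
time: 5.4
tool_pos: [0.4496, -0.2343, 0.1854]
tool_rot: [-3.136, 0.007, -3.131]
contact_force: [0.2, -0.2, -2.1]
opening: 0.0318
grip_force: 25.0
```

Request:
arm_command --pt "1.5 10 0" --pt "3.5 21 0" --pt "3.5 21 0" --pt "3.5 21 0" --pt "3.5 21 0" --pt "3.5 21 0" --pt "3.5 21 0" --pt "3.5 21 0" --pt "3.5 21 0" --pt "3.5 21 0" --pt "2.5 16 0" --pt "0 0 0" --pt "0 0 0" --pt "0 0 0" --spin '[0,-0.8,-0.8,-0.8,-0.8,-0.8,-0.8,-0.8,-0.8,-0.8,0,0,0,0]'

```text
time: 6.8
tool_pos: [0.4827, -0.0183, 0.1798]
tool_rot: [-3.142, -0.002, 3.026]
contact_force: [0.3, -0.4, -2.9]
opening: 0.0319
grip_force: 25.0
```

Run:
```python
from h import *
from cell import *
for n in("wrist","scene"):
    c=read_camera(n); np.savez(n[0]+"3.npz",**c)
    if n=="wrist": a=c["img"]
    else: b=cv2.resize(c["img"][60:260,200:440],None,fx=1.8,fy=1.8)
o=np.zeros((600,640,3),np.uint8); o[:230]=a[:230]; o[235:595,:432]=b; cv2.imwrite("pics/c3.png",o[:,:,::-1])
s=observe(); print(s["tool_pos"],s["tool_rot"],s["opening"],s["grip_force"],s["contact_force"])
```

```text
[ 0.48296813 -0.01857098  0.18021162] [ 3.14158250e+00 -7.15879342e-04  3.02551317e+00] 0.03179293871262764 24.99916970729828 [ 0.27813053  0.17358072 -1.53107505]
```

View pics/c3.png

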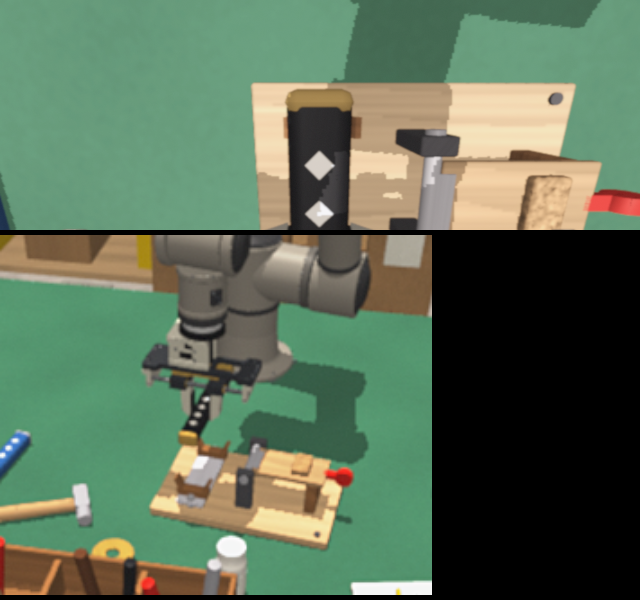

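The view shows the grip hanging centred between the U-block cheeks (columns 285–291 and 350–360, grip centre 320) and parallel to the board. I'll lower it and feel for the floor.

Request:
arm_command --pt "0 0 -15" --pt "0 0 -20" --pt "0 0 -20" --pt "0 0 -15" --pt "0 0 -10" --pt "0 0 -5" --pt "0 0 0" --spin '[0,0,0,0,0,0,0]' --squeeze 12

```text
time: 7.6
tool_pos: [0.4831, -0.0182, 0.0952]
tool_rot: [3.141, -0.001, 3.026]
contact_force: [1.3, 0.2, -2.0]
opening: 0.0321
grip_force: 12.0
```

Request:
arm_command --pt "0 0 -2" --pt "0 0 -2" --pt "0 0 0" --spin '[0,0,0]'

```text
time: 7.9
tool_pos: [0.4834, -0.018, 0.0917]
tool_rot: [3.142, 0.001, 3.026]
contact_force: [-0.9, -0.3, -1.9]
opening: 0.0318
grip_force: 12.0
```

Request:
arm_command --pt "0 0 -2" --pt "0 0 -2" --pt "0 0 0" --spin '[0,0,0]'

```text
time: 8.2
tool_pos: [0.4831, -0.018, 0.0873]
tool_rot: [3.141, -0.0, 3.026]
contact_force: [0.3, 0.6, -2.2]
opening: 0.0317
grip_force: 12.0
```

Request:
arm_command --pt "0 0 -2" --pt "0 0 -1" --pt "0 0 0" --spin '[0,0,0]'

```text
time: 8.5
tool_pos: [0.4831, -0.018, 0.0844]
tool_rot: [3.141, -0.0, 3.026]
contact_force: [0.4, 0.2, -2.1]
opening: 0.032
grip_force: 12.0
```

Request:
arm_command --pt "0 0 -2" --pt "0 0 -1" --pt "0 0 0" --spin '[0,0,0]'

```text
time: 8.8
tool_pos: [0.4831, -0.018, 0.0814]
tool_rot: [3.141, -0.0, 3.026]
contact_force: [0.5, -0.3, -1.9]
opening: 0.0318
grip_force: 12.0
```

Request:
arm_command --pt "0 0 -2" --pt "0 0 -1" --pt "0 0 0" --spin '[0,0,0]'

```text
time: 9.1
tool_pos: [0.4832, -0.018, 0.0784]
tool_rot: [3.141, -0.0, 3.026]
contact_force: [-0.0, 0.1, -2.1]
opening: 0.0323
grip_force: 12.0
```

Request:
arm_command --pt "0 0 -1" --pt "0 0 -1" --pt "0 0 0" --spin '[0,0,0]'

```text
time: 9.4
tool_pos: [0.4832, -0.018, 0.0764]
tool_rot: [3.141, -0.0, 3.026]
contact_force: [0.5, 0.1, -1.8]
opening: 0.0317
grip_force: 12.0
```

Request:
arm_command --pt "0 0 -1" --pt "0 0 -1" --pt "0 0 0" --spin '[0,0,0]'

```text
time: 9.7
tool_pos: [0.4831, -0.018, 0.0744]
tool_rot: [3.141, -0.0, 3.026]
contact_force: [-0.7, 0.4, -2.7]
opening: 0.0319
grip_force: 12.0
```

Request:
arm_command --pt "0 0 -1" --pt "0 0 -1" --pt "0 0 0" --spin '[0,0,0]'

```text
time: 10.0
tool_pos: [0.4834, -0.0178, 0.0733]
tool_rot: [3.141, 0.001, 3.026]
contact_force: [-2.3, 1.9, 5.1]
opening: 0.0315
grip_force: 12.0
```

Request:
arm_command --pt "0 0 -1" --pt "0 0 -1" --pt "0 0 0" --spin '[0,0,0]'

```text
time: 10.3
tool_pos: [0.484, -0.0179, 0.0721]
tool_rot: [3.141, 0.002, 3.026]
contact_force: [-3.7, 2.1, 13.8]
opening: 0.0319
grip_force: 12.0
```

Request:
arm_command --pt "0 0 1" --pt "0 0 0" --pt "0 0 0" --pt "0 0 0" --pt "0 0 0" --pt "0 0 0" --pt "0 0 0" --spin '[0,0,0,0,0,0,0]' --jaw 0.3

```text
time: 11.0
tool_pos: [0.4832, -0.018, 0.0715]
tool_rot: [3.141, -0.0, 3.026]
contact_force: [0.3, -0.7, 0.1]
opening: 0.0595
grip_force: 0.0
```

Request:
arm_command --pt "0 0 8" --pt "0 0 20" --pt "0 0 30" --pt "0 0 30" --pt "0 0 30" --pt "0 0 0" --pt "0 0 0" --spin '[0,0,0,0,0,0,0]'

```text
time: 11.7
tool_pos: [0.4834, -0.018, 0.1903]
tool_rot: [-3.142, 0.002, 3.027]
contact_force: [0.1, 0.2, -0.3]
opening: 0.0598
grip_force: 0.0
```

Run:
```python
from h import *
from cell import *
for n in("wrist","scene"):
    c=read_camera(n); np.savez(n[0]+"4.npz",**c)
    if n=="wrist": a=c["img"]
    else: b=cv2.resize(c["img"][120:260,240:440],None,fx=2.5,fy=2.5)
o=np.zeros((590,640,3),np.uint8); o[:235]=a[:235]; o[240:590,:500]=b; cv2.imwrite("pics/c4.png",o[:,:,::-1])
s=observe(); print(s["tool_pos"],s["tool_rot"],s["qpos"],s["contact_force"])
```

```text
[ 0.48259802 -0.01787701  0.18880826] [ 3.14135664e+00 -1.64424006e-03  3.02643040e+00] [-1.95959438e-01  3.23460227e-01  1.72171178e+00  1.15164419e-04
  1.09807857e+00 -1.65164584e+00] [-0.21998675  0.02752235  0.6446886 ]
```

View pics/c4.png

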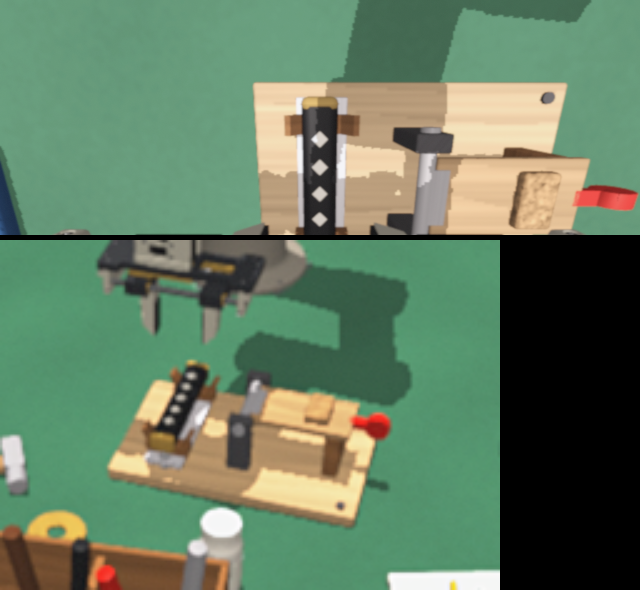

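The grip is seated between both U-blocks: it shows at column 320 in the wrist view with the cheeks at 290 and 355, and the scene view agrees. Next I'll go above the tab and turn by -90°.

Request:
arm_command --pt "2.5 21 0" --pt "2.5 21 0" --pt "2.5 21 0" --pt "2.5 21 0" --pt "2.5 21 0" --pt "2.5 21 0" --pt "2.5 21 0" --pt "2.5 21 0" --pt "2.5 21 0" --pt "2.5 21 0" --pt "2.5 21 0" --pt "2.5 21 0" --pt "0 0 0" --pt "0 0 0" --spin '[-7.5,-7.5,-7.5,-7.5,-7.5,-7.5,-7.5,-7.5,-7.5,-7.5,-7.5,-7.5,0,0]'

```text
time: 13.2
tool_pos: [0.5126, 0.2338, 0.1883]
tool_rot: [-3.139, 0.001, 1.459]
contact_force: [-0.7, -0.1, -0.4]
opening: 0.0598
grip_force: 0.0
```

Run:
```python
from h import *
from cell import *
c=read_camera("wrist"); np.savez("w5.npz",**c); t=load("top0"); s0=load("scene0")
cv2.imwrite("pics/w5.png",c["img"][:,:,::-1])
s=observe(); print(s["tool_pos"],s["tool_rot"],s["qpos"])
m=mask(c,(0,170,80),(6,255,255)); b=big(m); print(cen(m),cv2.boundingRect(b))
print(rect(c,b,.09)); print(plane(c,b.reshape(-1,2),.085)[:,:2].min(0),plane(c,b.reshape(-1,2),.085)[:,:2].max(0))
```

```text
[0.51271657 0.23336529 0.18852941] [-3.13974248e+00  1.24545525e-03  1.45814973e+00] [ 2.91314313e-01  4.62429007e-01  1.50075968e+00 -4.51943213e-04
  1.18059480e+00  4.04134425e-01]
[319.66071429 201.81868132] (311, 176, 18, 40)
((511.8544921875, 234.59341430664062), (35.13623046875, 14.88998031616211), 83.63849639892578)
[0.5022456  0.21581115] [0.51998923 0.25148055]
```

View pics/w5.png

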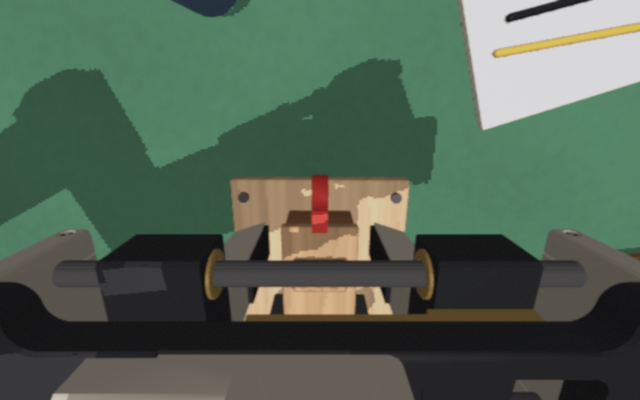

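The view shows the tab centred at column 320 between the fingers. Its outer edge is at row 176, so the tab centre is y≈0.2356, as predicted. I'll go down and pinch it.

Request:
arm_command --pt "0 2 -20" --pt "0 0 -25" --pt "0 0 -25" --pt "0 0 -20" --pt "0 0 -13" --pt "0 0 0" --spin '[0,0,0,0,0,0]'

```text
time: 13.85
tool_pos: [0.5122, 0.2349, 0.0848]
tool_rot: [-3.138, 0.002, 1.456]
contact_force: [-0.4, 0.3, -0.0]
opening: 0.0597
grip_force: 0.0
```

Request:
arm_command --pt "0 0 0" --pt "0 0 0" --pt "0 0 0" --pt "0 0 0" --pt "0 0 0" --pt "0 0 0" --pt "0 0 0" --pt "0 0 0" --pt "0 0 0" --pt "0 0 0" --spin '[0,0,0,0,0,0,0,0,0,0]' --jaw -1 --squeeze 25

```text
time: 14.85
tool_pos: [0.5132, 0.2361, 0.0867]
tool_rot: [3.142, -0.0, 1.456]
contact_force: [-1.0, -0.6, 3.1]
opening: 0.014
grip_force: 25.0
```

Run:
```python
import numpy as np
r=165.;u=np.array([.115,.9934])
def p(a): return np.array([*(r*np.cos(a)*u),r*np.sin(a)])
d=.05
for a in np.arange(0,3.1,.05): print(round(a+d,2),np.round(p(a+d)-p(a),1).tolist())
```

```text
0.05 [-0.0, -0.2, 8.2]
0.1 [-0.1, -0.6, 8.2]
0.15 [-0.1, -1.0, 8.2]
0.2 [-0.2, -1.4, 8.1]
0.25 [-0.2, -1.8, 8.0]
0.3 [-0.3, -2.2, 7.9]
0.35 [-0.3, -2.6, 7.8]
0.4 [-0.3, -3.0, 7.7]
0.45 [-0.4, -3.4, 7.5]
0.5 [-0.4, -3.7, 7.3]
0.55 [-0.5, -4.1, 7.1]
0.6 [-0.5, -4.5, 6.9]
0.65 [-0.6, -4.8, 6.7]
0.7 [-0.6, -5.1, 6.4]
0.75 [-0.6, -5.4, 6.2]
0.8 [-0.7, -5.7, 5.9]
0.85 [-0.7, -6.0, 5.6]
0.9 [-0.7, -6.3, 5.3]
0.95 [-0.8, -6.5, 5.0]
1.0 [-0.8, -6.8, 4.6]
1.05 [-0.8, -7.0, 4.3]
1.1 [-0.8, -7.2, 3.9]
1.15 [-0.9, -7.4, 3.6]
1.2 [-0.9, -7.6, 3.2]
1.25 [-0.9, -7.7, 2.8]
1.3 [-0.9, -7.8, 2.4]
1.35 [-0.9, -7.9, 2.0]
1.4 [-0.9, -8.0, 1.6]
1.45 [-0.9, -8.1, 1.2]
1.5 [-0.9, -8.2, 0.8]
1.55 [-0.9, -8.2, 0.4]
1.6 [-0.9, -8.2, -0.0]
1.65 [-0.9, -8.2, -0.4]
1.7 [-0.9, -8.2, -0.9]
1.75 [-0.9, -8.1, -1.3]
1.8 [-0.9, -8.0, -1.7]
1.85 [-0.9, -7.9, -2.1]
1.9 [-0.9, -7.8, -2.5]
1.95 [-0.9, -7.7, -2.9]
2.0 [-0.9, -7.5, -3.2]
2.05 [-0.9, -7.4, -3.6]
2.1 [-0.8, -7.2, -4.0]
2.15 [-0.8, -7.0, -4.3]
2.2 [-0.8, -6.7, -4.7]
2.25 [-0.8, -6.5, -5.0]
2.3 [-0.7, -6.2, -5.3]
2.35 [-0.7, -6.0, -5.6]
2.4 [-0.7, -5.7, -5.9]
2.45 [-0.6, -5.4, -6.2]
2.5 [-0.6, -5.1, -6.5]
2.55 [-0.5, -4.7, -6.7]
2.6 [-0.5, -4.4, -7.0]
2.65 [-0.5, -4.0, -7.2]
2.7 [-0.4, -3.7, -7.4]
2.75 [-0.4, -3.3, -7.5]
2.8 [-0.3, -2.9, -7.7]
2.85 [-0.3, -2.6, -7.8]
2.9 [-0.2, -2.2, -8.0]
2.95 [-0.2, -1.8, -8.1]
3.0 [-0.2, -1.4, -8.1]
3.05 [-0.1, -1.0, -8.2]
3.1 [-0.1, -0.5, -8.2]
```

Request:
arm_command --pt "0 -0.2 8.2" --pt "-0.1 -0.6 8.2" --pt "-0.1 -1.0 8.2" --pt "-0.2 -1.4 8.1" --pt "-0.2 -1.8 8.0" --pt "-0.3 -2.2 7.9" --pt "-0.3 -2.6 7.8" --pt "-0.3 -3.0 7.7" --pt "-0.4 -3.4 7.5" --pt "-0.4 -3.7 7.3" --spin '[0,0,0,0,0,0,0,0,0,0]'

```text
time: 15.85
tool_pos: [0.5108, 0.2158, 0.1659]
tool_rot: [-3.141, 0.0, 1.456]
contact_force: [1.4, -2.9, -7.3]
opening: 0.0137
grip_force: 25.0
```

Run:
```python
from h import *
from cell import *
s=observe(); print(s["tool_pos"],s["contact_force"],s["torque"],s["opening"],s["grip_force"])
c=read_camera("scene"); np.savez("s6.npz",**c)
cv2.imwrite("pics/s6.png",cv2.resize(c["img"][60:260,240:480],None,fx=2.5,fy=2.5)[:,:,::-1])
```

```text
[0.5107678  0.21575822 0.16593556] [ 1.39312918 -2.91405511 -7.34553011] [-0.27985878 -0.25936136 -0.02401819] 0.013658037081044405 25.00041713443352
```

View pics/s6.png

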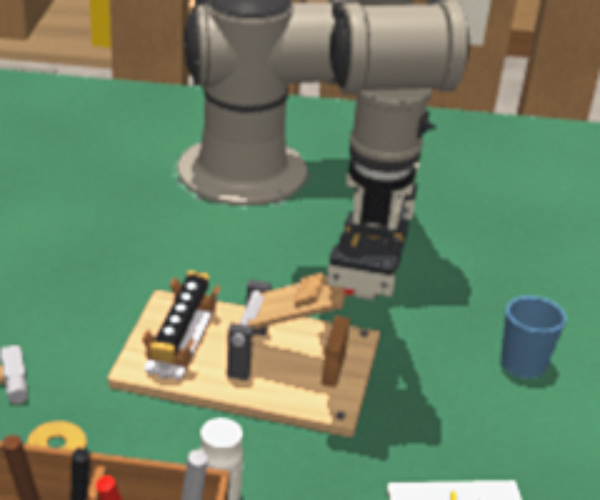

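The leaf is rising with the tab held in the fingers: its end is at about (345,290) in the crop, clear of the rest. I'll continue along the arc.

Request:
arm_command --pt "-0.5 -4.1 7.1" --pt "-0.5 -4.5 6.9" --pt "-0.6 -4.8 6.7" --pt "-0.6 -5.1 6.4" --pt "-0.6 -5.4 6.2" --pt "-0.7 -5.7 5.9" --pt "-0.7 -6.0 5.6" --pt "-0.7 -6.3 5.3" --pt "-0.8 -6.5 5.0" --pt "-0.8 -6.8 4.6" --spin '[0,0,0,0,0,0,0,0,0,0]'

```text
time: 16.9
tool_pos: [0.5044, 0.1605, 0.2256]
tool_rot: [3.141, -0.0, 1.456]
contact_force: [0.8, 0.1, -6.7]
opening: 0.0136
grip_force: 25.0
```

Request:
arm_command --pt "-0.8 -7.0 4.3" --pt "-0.8 -7.2 3.9" --pt "-0.9 -7.4 3.6" --pt "-0.9 -7.6 3.2" --pt "-0.9 -7.7 2.8" --pt "-0.9 -7.8 2.4" --pt "-0.9 -7.9 2.0" --pt "-0.9 -8.0 1.6" --pt "-0.9 -8.1 1.2" --pt "-0.9 -8.2 0.8" --spin '[0,0,0,0,0,0,0,0,0,0]'

```text
time: 17.9
tool_pos: [0.4953, 0.0834, 0.2511]
tool_rot: [-3.141, -0.0, 1.456]
contact_force: [-1.5, 2.0, -2.9]
opening: 0.0141
grip_force: 25.0
```

Request:
arm_command --pt "-0.9 -8.2 0.4" --pt "-0.9 -8.2 0" --pt "-0.9 -8.2 -0.4" --pt "-0.9 -8.2 -0.9" --pt "-0.9 -8.1 -1.3" --pt "-0.9 -8.0 -1.7" --pt "-0.9 -7.9 -2.1" --pt "-0.9 -7.8 -2.5" --pt "-0.9 -7.7 -2.9" --pt "-0.9 -7.5 -3.2" --spin '[0,0,0,0,0,0,0,0,0,0]'

```text
time: 18.9
tool_pos: [0.486, 0.0031, 0.2364]
tool_rot: [-3.141, 0.001, 1.456]
contact_force: [-5.0, 0.7, 1.0]
opening: 0.014
grip_force: 25.0
```

Run:
```python
from h import *
from cell import *
s=observe(); print(s["tool_pos"],s["contact_force"],s["torque"],s["opening"],s["grip_force"])
c=read_camera("scene"); np.savez("s7.npz",**c)
cv2.imwrite("pics/s7.png",cv2.resize(c["img"][60:260,220:460],None,fx=2.5,fy=2.5)[:,:,::-1])
```

```text
[0.48600856 0.00307516 0.23644528] [-5.00521271  0.73940261  1.03473141] [0.37160851 0.78133584 0.01302531] 0.014010559844173062 25.000302741973428
```

View pics/s7.png

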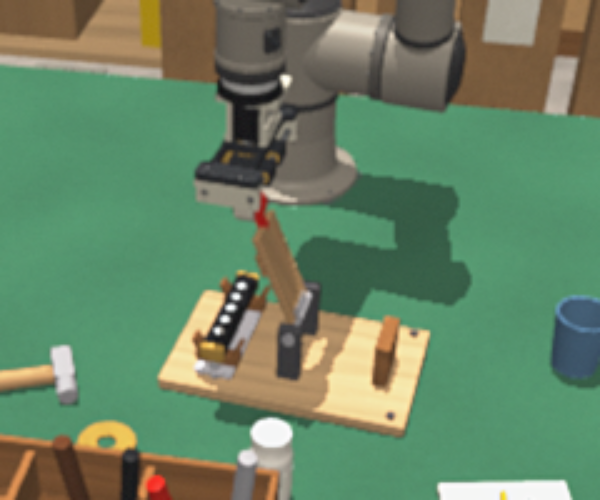

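The leaf is past vertical at about 2.0 rad, with the tab still pinched at crop (262,212). I'll lower it.

Request:
arm_command --pt "-1.2 -7.4 -3.6" --pt "-1.1 -7.2 -4.0" --pt "-1.1 -7.0 -4.3" --pt "-0.8 -6.7 -4.7" --pt "-0.8 -6.5 -5.0" --pt "-0.7 -6.2 -5.3" --pt "-0.7 -6.0 -5.6" --pt "-0.7 -5.7 -5.9" --pt "-0.6 -5.4 -6.2" --pt "-0.6 -5.1 -6.5" --spin '[0,0,0,0,0,0,0,0,0,0]'

```text
time: 19.95
tool_pos: [0.4786, -0.0605, 0.185]
tool_rot: [3.14, 0.002, 1.456]
contact_force: [-2.4, -4.3, 3.2]
opening: 0.0137
grip_force: 25.0
```

Request:
arm_command --pt "-0.5 -4.7 -6.7" --pt "-0.5 -4.4 -7.0" --pt "-0.5 -4.0 -7.2" --pt "-0.4 -3.7 -7.4" --pt "-0.4 -3.3 -7.5" --pt "-0.3 -2.9 -7.7" --pt "0 0 0" --spin '[0,0,0,0,0,0,0]'

```text
time: 20.65
tool_pos: [0.4758, -0.0842, 0.1408]
tool_rot: [3.141, 0.003, 1.455]
contact_force: [-2.4, -6.8, 1.0]
opening: 0.0139
grip_force: 25.0
```

Request:
arm_command --pt "-0.2 -1.3 -3.9" --pt "-0.2 -1.3 -3.9" --pt "-0.1 -1.1 -4.0" --pt "-0.1 -1.1 -4.0" --pt "-0.1 -0.9 -4.0" --pt "-0.1 -0.9 -4.0" --pt "0 0 0" --spin '[0,0,0,0,0,0,0]'

```text
time: 21.35
tool_pos: [0.4751, -0.0907, 0.1173]
tool_rot: [3.141, 0.003, 1.456]
contact_force: [-3.0, -8.7, 0.2]
opening: 0.0139
grip_force: 25.0
```

Request:
arm_command --pt "0 -0.4 -2" --pt "0 -0.4 -2" --pt "0 -0.3 -2" --pt "0 -0.3 -2" --pt "0 0 0" --spin '[0,0,0,0,0]'

```text
time: 21.85
tool_pos: [0.4749, -0.092, 0.1094]
tool_rot: [3.141, 0.003, 1.456]
contact_force: [-3.1, -9.4, 1.3]
opening: 0.0138
grip_force: 25.0
```

Request:
arm_command --pt "0 -0.6 -1.5" --pt "0 -0.6 -1.5" --pt "0 -0.6 -1.5" --pt "0 0 0" --spin '[0,0,0,0]'

```text
time: 22.25
tool_pos: [0.4748, -0.0928, 0.1048]
tool_rot: [-3.141, 0.001, 1.456]
contact_force: [-2.5, -5.7, -1.1]
opening: 0.014
grip_force: 25.0
```

Request:
arm_command --pt "0 -0.5 -1" --pt "0 -0.5 -1" --pt "0 0 -1" --pt "0 0 0" --spin '[0,0,0,0]'

```text
time: 22.65
tool_pos: [0.4748, -0.0932, 0.1021]
tool_rot: [-3.141, 0.001, 1.456]
contact_force: [-3.1, -4.6, -0.6]
opening: 0.0139
grip_force: 25.0
```

Request:
arm_command --pt "0 0 -1" --pt "0 0 -1" --pt "0 0 0" --spin '[0,0,0]'

```text
time: 22.95
tool_pos: [0.4748, -0.0935, 0.1002]
tool_rot: [-3.141, 0.001, 1.456]
contact_force: [-3.9, -6.0, 0.0]
opening: 0.0138
grip_force: 25.0
```

Request:
arm_command --pt "0 -0.3 -1" --pt "0 0 -0.5" --pt "0 0 0" --spin '[0,0,0]'

```text
time: 23.25
tool_pos: [0.4747, -0.0936, 0.0987]
tool_rot: [-3.141, 0.001, 1.456]
contact_force: [-3.9, -5.9, -0.8]
opening: 0.0137
grip_force: 25.0
```

Request:
arm_command --pt "0 -0.3 -1" --pt "0 0 -0.5" --pt "0 0 0" --spin '[0,0,0]'

```text
time: 23.55
tool_pos: [0.4747, -0.0938, 0.0971]
tool_rot: [-3.141, 0.001, 1.456]
contact_force: [-3.8, -5.0, -0.4]
opening: 0.0141
grip_force: 25.0
```

Run:
```python
from h import *
from cell import *
s=observe(); print(s["tool_pos"],s["contact_force"],s["torque"])
c=read_camera("scene"); np.savez("s8.npz",**c)
cv2.imwrite("pics/s8.png",cv2.resize(c["img"][120:230,240:400],None,fx=5,fy=5,interpolation=cv2.INTER_CUBIC)[:,:,::-1])
```

```text
[ 0.47467972 -0.09380141  0.09711199] [-3.76808077 -4.99380376 -0.40270059] [-0.59886702  0.55221954  0.03076291]
```

View pics/s8.png

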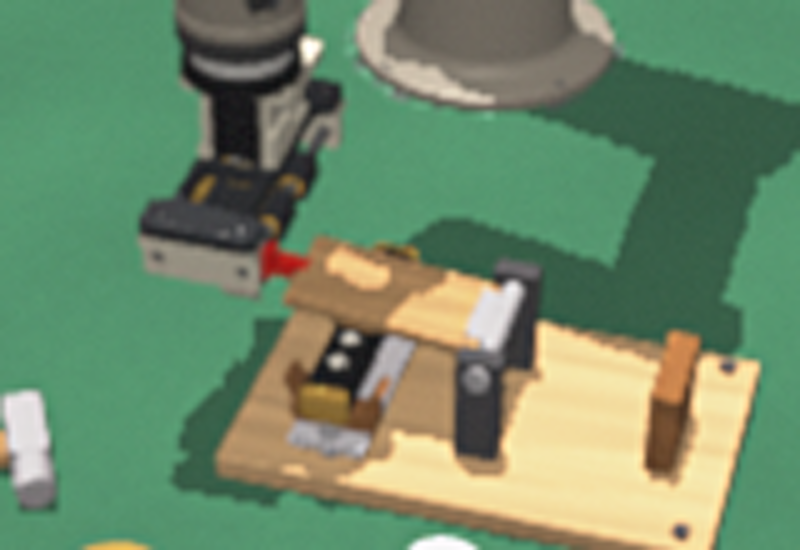

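The leaf is nearly level over the grip, with no contact force yet. I'll continue in small steps.

Request:
arm_command --pt "0 -0.2 -1" --pt "0 0 -0.5" --pt "0 0 0" --spin '[0,0,0]'

```text
time: 23.9
tool_pos: [0.4747, -0.094, 0.0956]
tool_rot: [-3.141, 0.001, 1.456]
contact_force: [-4.4, -5.1, -0.5]
opening: 0.0136
grip_force: 25.0
```

Request:
arm_command --pt "0 0 -1" --pt "0 0 0" --pt "0 0 0" --spin '[0,0,0]'

```text
time: 24.2
tool_pos: [0.4747, -0.094, 0.0947]
tool_rot: [-3.141, 0.001, 1.456]
contact_force: [-3.7, -5.9, -0.4]
opening: 0.0139
grip_force: 25.0
```

Request:
arm_command --pt "0 0 -1" --pt "0 0 0" --pt "0 0 0" --spin '[0,0,0]'

```text
time: 24.5
tool_pos: [0.4747, -0.0941, 0.0937]
tool_rot: [-3.141, 0.001, 1.456]
contact_force: [-4.2, -5.5, -1.3]
opening: 0.0144
grip_force: 25.0
```

Request:
arm_command --pt "0 0 -1" --pt "0 0 0" --pt "0 0 0" --spin '[0,0,0]'

```text
time: 24.8
tool_pos: [0.4747, -0.0942, 0.0927]
tool_rot: [-3.141, 0.001, 1.456]
contact_force: [-2.9, -5.8, -0.3]
opening: 0.014
grip_force: 25.0
```

Request:
arm_command --pt "0 0 -1" --pt "0 0 0" --pt "0 0 0" --spin '[0,0,0]'

```text
time: 25.1
tool_pos: [0.4747, -0.0943, 0.0917]
tool_rot: [-3.141, 0.001, 1.456]
contact_force: [-3.3, -6.2, -0.6]
opening: 0.0138
grip_force: 25.0
```

Run:
```python
from h import *
from cell import *
s=observe(); print(s["tool_pos"],s["contact_force"],s["torque"])
c=read_camera("wrist"); np.savez("w9.npz",**c)
m=mask(c,(0,170,60),(6,255,255)); b=big(m); print(cv2.boundingRect(b))
P=plane(c,b.reshape(-1,2),.09); print(P.min(0),P.max(0))
```

```text
[ 0.47466042 -0.09426918  0.09166159] [-3.31941296 -6.1844895  -0.63598219] [-0.78594862  0.57751522 -0.02744098]
(303, 215, 32, 45)
[ 0.46437177 -0.10011639  0.09      ] [ 0.48245591 -0.07297009  0.09      ]
```

Request:
arm_command --pt "0 -0.5 -1" --pt "0 0 0" --pt "0 0 0" --spin '[0,0,0]'

```text
time: 25.45
tool_pos: [0.4746, -0.0944, 0.0906]
tool_rot: [-3.141, 0.0, 1.456]
contact_force: [-4.2, -4.1, -0.5]
opening: 0.0136
grip_force: 25.0
```

Request:
arm_command --pt "0 -0.5 -1" --pt "0 0 0" --pt "0 0 0" --spin '[0,0,0]'

```text
time: 25.75
tool_pos: [0.4746, -0.0944, 0.0897]
tool_rot: [-3.141, -0.0, 1.456]
contact_force: [-4.9, -1.9, -1.1]
opening: 0.0139
grip_force: 25.0
```

Request:
arm_command --pt "0 0 -1" --pt "0 0 0" --pt "0 0 0" --spin '[0,0,0]'

```text
time: 26.05
tool_pos: [0.4746, -0.0945, 0.0888]
tool_rot: [-3.141, -0.0, 1.456]
contact_force: [-4.7, -3.2, -0.1]
opening: 0.0137
grip_force: 25.0
```

Request:
arm_command --pt "0 0 -1" --pt "0 0 0" --pt "0 0 0" --spin '[0,0,0]'

```text
time: 26.35
tool_pos: [0.4746, -0.0946, 0.088]
tool_rot: [-3.141, 0.0, 1.456]
contact_force: [-5.2, -1.2, 1.5]
opening: 0.0136
grip_force: 25.0
```

Run:
```python
from h import *
from cell import *
s=observe(); print(s["tool_pos"],s["contact_force"],s["torque"])
c=read_camera("scene"); np.savez("s9.npz",**c)
cv2.imwrite("pics/s9.png",cv2.resize(c["img"][160:220,280:360],None,fx=9,fy=9,interpolation=cv2.INTER_CUBIC)[:,:,::-1])
# tab centre, scene + wrist two-view height
w=read_camera("wrist"); print(cen(mask(c,(0,150,80),(6,255,255),(280,160,310,185))),cen(mask(w,(0,170,60),(6,255,255))))
```

```text
[ 0.47460474 -0.0945748   0.08797763] [-5.24728237 -1.23040309  1.47535262] [-0.21180165  0.80672603 -0.04682521]
[295.23076923 173.87179487] [318.54734721 234.92478173]
```

View pics/s9.png

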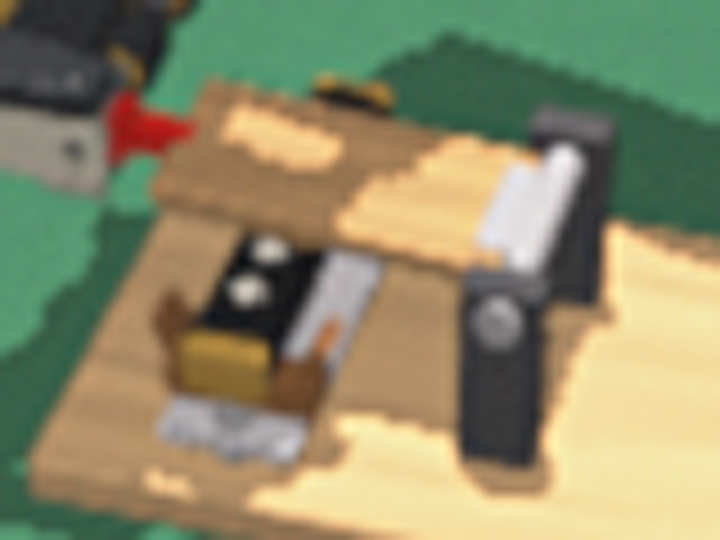

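The leaf looks level and the vertical force has just begun to rise. I'll take small steps to confirm contact.

Request:
arm_command --pt "0 0 -0.7" --pt "0 0 0" --pt "0 0 0" --spin '[0,0,0]'

```text
time: 26.75
tool_pos: [0.4746, -0.0946, 0.0874]
tool_rot: [-3.141, 0.0, 1.456]
contact_force: [-5.2, -2.4, 2.8]
opening: 0.0137
grip_force: 25.0
```

Request:
arm_command --pt "0 0 -0.7" --pt "0 0 0" --pt "0 0 0" --spin '[0,0,0]'

```text
time: 27.05
tool_pos: [0.4746, -0.0947, 0.0868]
tool_rot: [-3.141, 0.0, 1.456]
contact_force: [-6.1, -3.7, 4.1]
opening: 0.0142
grip_force: 25.0
```

Contact is confirmed by a steady rise of about 2 N/mm. I'll release the tab.

Request:
arm_command --pt "0 0 0" --pt "0 0 0" --pt "0 0 0" --pt "0 0 0" --pt "0 0 0" --pt "0 0 0" --pt "0 0 0" --spin '[0,0,0,0,0,0,0]' --jaw 0.2

```text
time: 27.75
tool_pos: [0.475, -0.0946, 0.0865]
tool_rot: [3.141, 0.0, 1.456]
contact_force: [-0.2, -0.4, 0.0]
opening: 0.0551
grip_force: 0.0
```

Request:
arm_command --pt "0 -2 10" --pt "0 0 20" --pt "0 0 30" --pt "0 0 30" --pt "0 0 30" --pt "0 -20 20" --pt "0 -30 0" --pt "0 -30 0" --pt "0 0 0" --pt "0 0 0" --spin '[0,0,0,0,0,0,0,0,0,0]'

```text
time: 28.75
tool_pos: [0.4747, -0.1769, 0.2269]
tool_rot: [3.141, -0.0, 1.454]
contact_force: [0.3, 0.8, -0.3]
opening: 0.055
grip_force: 0.0
```

Run:
```python
from h import *
from cell import *
s=observe(); print(s["time"],s["tool_pos"],s["contact_force"])
c=read_camera("scene"); np.savez("s10.npz",**c); s9=load("s9")
t=read_camera("top"); np.savez("t10.npz",**t)
r=[cen(mask(x,(0,150,80),(6,255,255),q)) for x,q in((c,(275,160,312,190)),(t,(320,205,360,245)))]
P,e=tri(c,r[0],t,r[1]); print("tab",r,P,e,"leaf", np.pi-np.arcsin((P[2]-.085)/.165))
for n,lo,hi,roi in(("blue",(95,120,80),(125,255,255),(425,195,450,260)),):
    print([cen(mask(x,lo,hi,roi)) for x in(load("top0"),t)])
```

```text
28.75 [ 0.47469926 -0.17687887  0.22691798] [ 0.29330965  0.77196406 -0.26152209]
tab [array([292.20618557, 173.02061856]), array([341.27272727, 230.46969697])] [ 0.47636672 -0.08344603  0.09439733] 0.0029136673617980516 leaf 3.0846083146893424
[array([436.77101449, 227.66956522]), array([436.69740634, 227.80115274])]
```

```bash
python3 -c "
from cell import *
print(hand_in())"
```

```text
the job is handed in; nothing more can be done
None
```

I handed the job in at about 29 s, with no verdict returned: the black grip lies in the saddle, and the leaf was lowered onto it until the wrist felt contact and then released, reading about 3.08 rad from two camera views; I viewed 12 pictures, over the limit of 10.

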